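# Kick the stand down and hold a bike frame stub plumb for tacking

## Robot

A 6-joint arm with a two-finger parallel gripper is mounted at the origin on the work surface. World frame = base frame: x ahead of the robot, y to its left, z up, the work surface at z = 0. Lengths are in m, angles in rad, forces in N, time in s.
With the tool pointing down it reaches from about 0.25 to 0.725 m from the base axis. Payload 4 kg.
Tool frame: the origin (TCP) lies between the finger pads; the fingertips stand 8 mm ahead of it and the grasp point (between the pads) lies 11 mm behind it (bot.tip_reach is the distance from the TCP to the fingertips, in m); z points along the fingers, y is the line along which they close (so a half turn about z gives the same grasp; the last joint's range is limited). The gripper opens to 85 mm and grips with 20 to 120 N. Pads are 22 mm wide; open, the fingers measure 114 mm over their backs; the gripper's body (76 mm by 85 mm) begins 54 mm behind the grasp point. The pads swing forward as they close: fully open they stand 13 mm farther back than shut.
Start: joints at [1.26, 0.241, 0.005, 1.335, 0, 1.571], TCP at [0.153, 0.476, 0.239] pointing down, gripper open.
Joint ranges: [-2.72, 2.72], [-1.05, 1.87], [-1.09, 1.28], [-1.99, 2.15], [-1.42, 1.44], [-3.14, 3.14]. Speed limits (rad/s): [2.79, 2.79, 3.14, 3.14, 3.14, 3.14].

## Interface

Orientations are given as a unit quaternion [x, y, z, w].
In Python, from workcell import bot gives the robot as it stands.
- The arm moves only by the tool move_arm, never from a script. Its argument "deltas" is a list of rows, each a list of 7 numbers: the opening, from 0 (shut) to 1 (fully open), then the shift along the tool's x, y, z in mm, then the turn, a rotation vector about the tool's x, y, z in degrees. In form: [[gripper, tx, ty, tz, ax, ay, az], ...]. A call has 1 to 10 rows; each row shifts and turns the commanded pose from where the row before left it, along the tool's axes as they then stand; what a row does not reach is not made up. A row lasts 1/12 s, in which the tool goes at most 41.7 mm and 7.16 degrees, less where a joint would pass 70% of its speed; a pose out of reach is approached as far as the arm can. A call is refused whole if a number of a shift passes 41.7 or a number of a turn 7.16, either way. A call with a gripper value outside its range is refused whole. The fingers move at their own pace and stop on an object; the grip force is fixed at half the most. Time passes only in rows, so rows that do not move let the fingers close. It gives the time, the measured TCP pose, the force, the opening and the grip force at its end, in the units of the state.
- bot.get_obs(): the state, without advancing time (a new reading comes with each control period).
- bot.camera(name): name is "scene" or "top"; returns the picture (480x640x3 uint8, blue, green, red); there is no depth.
- bot.calibration(name): a dict with "K" (3x3 intrinsics, pixels), "position" and "orientation" of the camera in the world. Camera axes: x right, y down, z forward; pixel columns grow to the right and rows downward; lengths in m; the calibration is good to about 2 mm. A picture is of the moment at which its call begins. calibration takes no time and is no camera call.
- bot.job_done(): hands the job in; it is judged then, once.
Trained networks look in the newest picture that a camera, given by its name, has taken for a name from the list of things; names that differ only in an ending like _2 or _b are one class to them, and where a whole thing is asked for, a point or a joint stands for the part that bears it (a point fixed in the world has none). Each returns a list of dicts, best first, with "conf" (0 to 1); they miss things now and then, are a little off and sometimes report something else, mostly with a low value. They report only what shows in the picture. A call takes as long as a camera call. They do not tell look-alikes from the thing itself.
- bot.outline_of(query, camera): "pixels" (480x640 bool, what is visible of it) and "rect" ([left, top, width, height] in pixels, round what is visible of it).
The state is a dict: "clock": time; "joint_pos": joint angles; "joint_vel": joint speeds; "tau": joint torques, N m; "eef_pos": TCP position; "tool_rot": TCP orientation; "ft_force": force on the tool from outside, world axes, zero at the start; "ft_torque": the same for the moment, N m; "grip_width": finger opening in m; "grasp_force": force on a finger pad.
Only numpy, scipy, OpenCV 4.12 (cv2) and the standard library are available. Lean on these libraries where they do the work, as an engineer would, in place of code of your own. Each camera call takes 0.05 s, during which the arm holds its last target. There are 200 camera calls.

## Task

The small-wheeled bike frame stub is leaning against the blue-sleeved stop post with its front beam lying on the rollers of the red jack. While it still leans there, kick its orange kickstand down past its spring's dead centre until it snaps fully down against its stop; then grip the top tube, swing the frame up off the post until it stands upright, and finish holding it there, gripped, so that it cannot tip while a colleague tacks it. Keep the wheel on the table where it stands and the beam on its rollers, and leave the tools and other pieces on the table alone.

Things in the scene. Friction and masses are not known exactly. Their poses are not given: they have to be found in the camera images.
- bike_frame: Bike rear stub, loose, 1.9 kg (+-15 %), aluminium, black 280 mm spoked wheel (tyre 46 wide), not turning. Origin: bottom of the tyre; x forward from wheel to head plate, y to its left, z up in its plane. All but kickstand and spring within 57 mm of its mid-plane. Starts leaning 0.25 rad to its right (-y). Upright, only wheel and rollers carry it; let go, it tips back or onto the kickstand.
- top_tube_grip (a point): On the axis of the top tube, at (350, 0, 300) mm of the frame. The tube is 32 mm in diameter and runs along the frame's x from 172 to 442 mm, clear for a grip from above, fingers closing across it, between x = 300 and 420 (it leans on the post at 245). Head plate: 10 x 66 x 215 mm across the tubes at x = 447. Seat tube: dia 29, from (203, 0, 145) to (165, 0, 335). Axes: frame.
- tyre_centre (a point): Centre of the tyre's round section at its lowest place, at (0, 0, 23) mm of the frame. The frame leans about the straight line from here to beam_on_rollers: turning it back about that line, which stays where it is, stands it upright. Axes: frame.
- beam_on_rollers (a point): On the axis of the frame's lower beam (dia 38 mm) at (360, 0, 150) mm of the frame; it coincides with roller_seat when the beam lies on the rollers. Axes: frame.
- kickstand (a joint): Kickstand hinge angle q in rad: 0 folded up, 1.92 fully down on its stop. A spring holds it folded with about 0.2 N m, has its dead centre near q = 0.9 (leg pointing down and back) and beyond about 1.0 snaps it down by itself and holds it with about 0.3 N m. Fully down with the frame upright, the foot hangs about 15 mm clear of the table.
- kickstand_pivot (a point): Kickstand pivot on the frame's left side, at (160, 48, 140) mm of the frame; the hinge axis is the frame's y. The orange leg is a straight 14 mm rod from here to the foot. A coil spring lies on the outer side of the leg within 35 mm of the pivot and runs up to a peg at (197, 66, 174). Axes: frame.
- kickstand_foot (a point): Centre of the rubber ball foot (dia 21), 126 mm from the pivot along the leg. In frame axes the leg points along (cos22 cosA, sin22, cos22 sinA), A = 172 deg + q (90 is up, 180 backwards): folded it lies backwards, 8 deg up by the wheel, splayed 22 deg outwards; fully down it points 12 deg forward of down. To flip it, push the leg from above, 80 to 110 mm from the pivot, down, then forward.
- stop_post: Fixed steel post, dia 26, 318 mm high, with a blue sleeve dia 34 from 215 to 315 mm height, on which the top tube leans, on a 70 mm square foot 12 mm thick. It stands on the frame's right side (the side away from the robot). Origin at the centre of its foot on the table.
- roller_jack: Fixed red bench screw jack whose steel head carries two free-turning white rollers (dia 24 mm, 32 mm long, along the beam, axes 44 mm apart at height 128 mm) on which the frame's lower beam lies. Base dia 84 mm. Origin at the centre of its base on the table.
- roller_seat (a point): Point 150 mm above the table over the centre of the roller jack, where the beam's axis lies when the beam is seated on the rollers.
- tape_measure: Bystander: yellow tape measure 66 x 36 x 60 mm high. Origin under its centre.
- tube_offcut_1: Bystander: brass box-tube offcut 60 x 30 x 30 mm. Origin under its centre.
- tube_offcut_2: Bystander: a second brass box-tube offcut 60 x 30 x 30 mm. Origin under its centre.
- spray_can: Bystander: spray can with blue label, dia 65, 170 mm high. Origin under its centre.
- tip_jar: Bystander: clear jar with black cap, dia 60, 70 mm high. Origin under its centre.
- chipping_hammer: Bystander: hammer 240 mm long lying flat. Origin under its centre.
- gusset_plate: Bystander: flat aluminium plate 110 x 70 x 8 mm with two holes, lying flat. Origin under its centre.
Things that resemble listed ones, but are neither listed nor needed, are in the scene too. What is shaped like the roller_jack but yellow is not meant.

How it is judged:
By the outcome, as a careful person would: the job done as asked, in the order asked, and still so for the second after the job is handed in, while the arm keeps its last pose, push and grip.
It also fails if it takes over 51 s, if anything falls off the work surface, if the arm or the gripper's body presses on something with over 40 N, if the wrist force passes 120 N, or if a joint passes its speed limit or range.

## Working session

There is one attempt and no reset: what is moved stays moved. The work goes in short steps, Python scripts to look and compute and a tool call to move; the robot and the scene stay as the last step left them, time stands still between calls to the robot, and variables do not carry over. Pictures are saved under pics/ and viewed, at most 10 in all, crops included, and the job is handed in when it is done.

Besides the shell and the picture viewer there is one more tool, called after ">>>" by a JSON object that holds its "fn" and its "kwargs". move_arm: Moves the arm, as the interface text tells. Its arguments: {"type":"object","properties":{"deltas":{"type":"array","items":{"type":"array","items":{"type":"number"}}}},"required":["deltas"]}

```bash
mkdir -p pics; ls
python3 - <<'E'
from workcell import bot
import cv2
for n in("scene","top"):
    cv2.imwrite(f"pics/{n}0.png",bot.camera(n)); c=bot.calibration(n); print(n,c)
o=bot.get_obs(); print(o)
E
```

```text
pics
scene {'K': array([[577.83010395,   0.        , 320.9923018 ],
       [  0.        , 577.83010395, 246.80770414],
       [  0.        ,   0.        ,   1.        ]]), 'position': array([1.15722966, 0.56606669, 1.35099843]), 'orientation': array([ 0.36057746,  0.88212649, -0.27700707, -0.12289764])}
top {'K': array([[506.30700092,   0.        , 316.86794646],
       [  0.        , 506.30700092, 249.56195575],
       [  0.        ,   0.        ,   1.        ]]), 'position': array([4.18985234e-01, 5.13122658e-04, 1.77415107e+00]), 'orientation': array([-0.69585753,  0.71671488, -0.03164455,  0.03317681])}
{'clock': 0.1, 'joint_pos': array([1.25996649e+00, 2.41378075e-01, 3.88291234e-03, 1.33519713e+00,
       2.38865275e-05, 1.57078521e+00]), 'joint_vel': array([-0.0015106 , -0.00178426,  0.00237289,  0.00041173, -0.00039305,
       -0.00093296]), 'tau': array([-8.86954876e-05, -3.73136508e+01,  2.53009737e+01,  1.08161205e-02,
       -3.00323086e-05, -7.51680318e-06]), 'eef_pos': array([0.15275311, 0.47552989, 0.23849091]), 'tool_rot': array([ 1.54784480e-01,  9.87947805e-01, -9.34709752e-04, -1.58543138e-04]), 'ft_force': array([0.86299376, 0.2642894 , 0.11950503]), 'ft_torque': array([0.01833714, 0.01821191, 0.03194687]), 'grasp_force': 0.0, 'grip_width': 0.08529468112574724}
```

View pics/scene0.png

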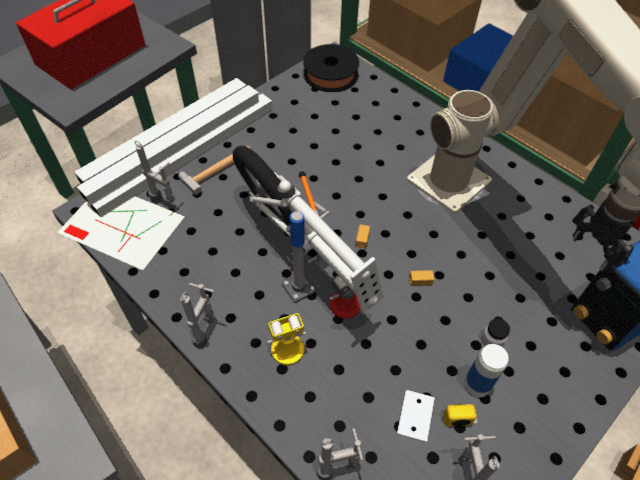

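View pics/top0.png

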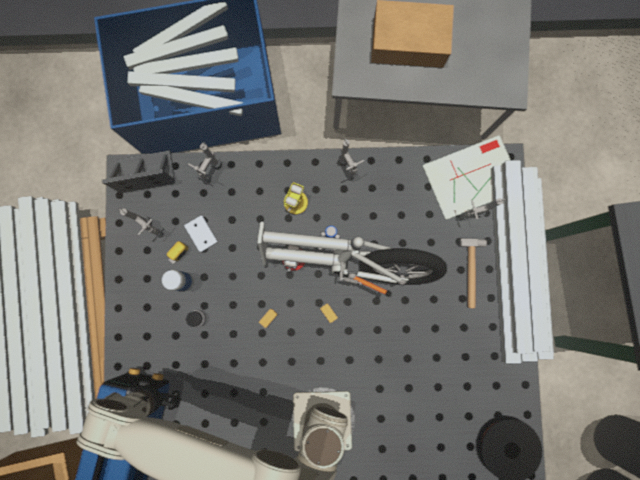

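The scene picture shows the frame with its tyre near (262,172), head plate near (368,285), blue sleeve at (297,228) and orange leg at (308,193). The red jack is at (345,303), under the beam. The yellow look-alike at (287,345) carries nothing, so the red one is meant. In the top view the frame runs from the head plate (262,240) to the tyre (445,265), and the leg's foot is at (388,292).

I'll fit the frame pose to the masks.

```bash
cat > h.py <<'E'
import numpy as np, cv2
from scipy.spatial.transform import Rotation as R
from workcell import bot
C={n:bot.calibration(n) for n in("scene","top")}
def proj(n,P):
    c=C[n]; p=R.from_quat(c["orientation"]).inv().apply(np.atleast_2d(P)-c["position"])
    return p[:,:2]/p[:,2:]*c["K"][0,0]+c["K"][:2,2], p[:,2]
def ray_z(n,uv,z):
    c=C[n]; d=R.from_quat(c["orientation"]).apply(np.linalg.inv(c["K"])@[uv[0],uv[1],1]); p=c["position"]
    return p+d*(z-p[2])/d[2]
A=np.array([0,0,.023]); B=np.array([.36,0,.15]); U=(B-A)/np.linalg.norm(B-A)
def F(p):  # x,y of tyre bottom(upright), yaw, lean(+ = to the right)
    x,y,yaw,l=p; Rz=R.from_euler("z",yaw); Rl=R.from_rotvec(U*l)  # +rot about x: left->up = leans right
    Rw=Rz*Rl; t=Rz.apply(A-Rl.apply(A))+[x,y,0]
    return Rw,t
def W(p,q):
    Rw,t=F(p); return Rw.apply(np.atleast_2d(q))+t
def foot(q,d=.126):
    a=np.radians(172)+q;c=np.cos(np.radians(22));s=np.sin(np.radians(22))
    return np.array([.16,.048,.14])+d*np.array([c*np.cos(a),s,c*np.sin(a)])
def seg(a,b,r,n=25): return np.linspace(a,b,n),r
th=np.linspace(0,2*np.pi,61)
PARTS=dict(tyre=(np.c_[.117*np.cos(th),0*th,.14+.117*np.sin(th)],.023),top=seg([.172,0,.3],[.442,0,.3],.016),
 seat=seg([.203,0,.145],[.165,0,.335],.0145),beam=seg([.203,0,.15],[.442,0,.15],.019),leg=seg([.16,.048,.14],foot(0),.007))
def render(n,p,parts=PARTS,s=1):
    m=np.zeros((480*s,640*s),np.uint8)
    for P,r in parts.values():
        uv,z=proj(n,W(p,P)); f=C[n]["K"][0,0]; 
        for a,b,zz in zip(uv[:-1],uv[1:],z): cv2.line(m,*[tuple(int(round(v*16*s)) for v in k) for k in(a,b)],255,max(1,int(round(2*r*f/zz*s))),cv2.LINE_AA,4)
    return m
E
python3 - <<'E'
from h import *
for n in C:
    bot.camera(n)
    for q in("bike_frame","kickstand_foot","kickstand","top_tube_grip","stop_post","roller_jack","tape_measure","tube_offcut_1","tip_jar","spray_can","chipping_hammer","gusset_plate"):
        for i,d in enumerate(bot.outline_of(q,n)[:3]):
            if d["conf"]<.3: continue
            v,u=np.nonzero(d["pixels"]); print(n,q,round(d["conf"],2),d["rect"],len(u),(u.mean().round(),v.mean().round()), ray_z(n,(u.mean(),v.mean()),.02).round(3))
            np.save(f"m_{n}_{q}_{i}.npy",d["pixels"])
E
cat >> h.py <<'E'
E
```

```text
scene bike_frame 0.79 [230.7, 147.3, 154.3, 167.3] 6511 (np.float64(307.0), np.float64(224.0)) [ 0.449 -0.173  0.02 ]
scene bike_frame 0.7 [298.9, 170.4, 17.5, 43.8] 188 (np.float64(307.0), np.float64(190.0)) [ 0.361 -0.266  0.02 ]
scene kickstand_foot 0.55 [296.5, 169.9, 14.9, 40.6] 179 (np.float64(306.0), np.float64(188.0)) [ 0.356 -0.275  0.02 ]
scene kickstand 0.65 [296.6, 173.0, 20.2, 44.7] 238 (np.float64(307.0), np.float64(192.0)) [ 0.364 -0.26   0.02 ]
scene top_tube_grip 0.98 [235.6, 146.2, 145.2, 167.6] 6710 (np.float64(307.0), np.float64(224.0)) [ 0.45  -0.171  0.02 ]
scene top_tube_grip 0.36 [332.8, 273.7, 26.9, 43.4] 841 (np.float64(343.0), np.float64(300.0)) [0.557 0.076 0.02 ]
scene stop_post 0.95 [281.5, 213.7, 35.8, 86.3] 1336 (np.float64(297.0), np.float64(261.0)) [ 0.559 -0.099  0.02 ]
scene stop_post 0.68 [330.6, 276.6, 27.5, 41.9] 857 (np.float64(343.0), np.float64(299.0)) [0.556 0.075 0.02 ]
scene roller_jack 0.72 [268.4, 313.6, 33.9, 49.8] 1399 (np.float64(286.0), np.float64(339.0)) [0.743 0.056 0.02 ]
scene roller_jack 0.67 [329.3, 273.8, 32.5, 41.2] 907 (np.f
[... 2531 characters left out ...]
18.0)) [0.35  0.178 0.02 ]
top tube_offcut_1 0.51 [319.3, 302.8, 15.2, 20.3] 154 (np.float64(328.0), np.float64(313.0)) [ 0.361 -0.031  0.02 ]
top tube_offcut_1 0.47 [281.5, 245.4, 23.2, 26.2] 219 (np.float64(292.0), np.float64(259.0)) [0.55  0.088 0.02 ]
top tip_jar 0.81 [186.6, 308.8, 20.5, 19.4] 289 (np.float64(196.0), np.float64(318.0)) [0.356 0.426 0.02 ]
top spray_can 0.6 [163.1, 268.2, 26.7, 24.7] 524 (np.float64(177.0), np.float64(280.0)) [0.488 0.488 0.02 ]
top chipping_hammer 0.83 [457.9, 239.4, 26.3, 69.6] 734 (np.float64(471.0), np.float64(267.0)) [ 0.504 -0.531  0.02 ]
top gusset_plate 0.76 [183.0, 215.4, 29.9, 34.0] 611 (np.float64(200.0), np.float64(233.0)) [0.649 0.409 0.02 ]
```

Run:
```python
from h import *
from scipy.optimize import minimize
M={n:np.load(f"m_{n}_top_tube_grip_0.npy") for n in C}
for n in C:
    for f in("kickstand","kickstand_foot"): M[n]=M[n]|np.load(f"m_{n}_{f}_0.npy")
    M[n]=cv2.GaussianBlur(M[n].astype(np.float32),(0,0),1.0)
def plate(zc): return {"pl%d"%i:(np.array([[.447,y,zc-.1],[.447,y,zc+.1]]),.008) for i,y in enumerate(np.linspace(-.026,.026,6))}
def cost(v,sep=False):
    p=v[:4]*[1,1,1,1]; pts={**PARTS,**plate(v[4])}
    c=[]
    for n in C:
        r=cv2.GaussianBlur(render(n,p,pts).astype(np.float32)/255,(0,0),1.0)
        # filled regions between tubes/spokes vary: compare
        c.append(np.abs(r-M[n]).sum()/M[n].sum())
    return c if sep else sum(c)
best=None
for x0 in(.5,.55):
  for yaw in (1.45,1.57,1.7):
    s=minimize(cost,[x0,-.28,yaw,.25,.225],method="Powell",options=dict(xtol=1e-4,ftol=1e-5),bounds=[(.3,.7),(-.5,-.1),(1.2,2),(.15,.35),(.18,.26)])
    print(s.x.round(4),cost(s.x,1))
    if best is None or s.fun<best.fun: best=s
p=best.x[:4]; np.save("p0.npy",p)
print("jack",W(p,B),"grip",W(p,[.35,0,.3]),"foot",W(p,foot(0)),"pivot",W(p,[.16,.048,.14]))
for n in C:
    im=cv2.resize(bot.camera(n),None,fx=3,fy=3,interpolation=2)
    e=cv2.findContours(render(n,p,{**PARTS,**plate(best.x[4])},3),0,1)[0]; cv2.drawContours(im,e,-1,(255,0,255),1)
    for P in (foot(0),[.16,.048,.14],[.35,0,.3]):
        u=proj(n,W(p,P))[0][0]*3; cv2.circle(im,tuple(u.astype(int)),3,(0,255,0),1)
    c=(proj(n,W(p,[.2,0,.2]))[0][0]*3).astype(int)
    cv2.imwrite(f"pics/{n}_fit.png",im[c[1]-270:c[1]+270,c[0]-330:c[0]+330])
```

```text
[ 0.4796 -0.2695  1.3586  0.242   0.2315] [np.float32(0.13626699), np.float32(0.21266237)]
[ 0.4796 -0.2691  1.3582  0.243   0.2325] [np.float32(0.13629618), np.float32(0.21284164)]
[ 0.479  -0.2696  1.3574  0.2435  0.2309] [np.float32(0.13735291), np.float32(0.21134908)]
[ 0.4797 -0.2694  1.3597  0.2415  0.2323] [np.float32(0.13891679), np.float32(0.21017578)]
[ 0.4793 -0.2691  1.358   0.2443  0.2323] [np.float32(0.13681465), np.float32(0.21268106)]
[ 0.4804 -0.2694  1.3604  0.2389  0.2288] [np.float32(0.13805604), np.float32(0.2127779)]
jack [[0.55527113 0.08225295 0.15      ]] grip [[0.58756411 0.06647677 0.29597354]] foot [[ 0.42286656 -0.21876956  0.17481595]] pivot [[ 0.48014585 -0.10947533  0.14932371]]
```

```bash
python3 -c "
import cv2,numpy as np
a=cv2.imread('pics/scene_fit.png');b=cv2.imread('pics/top_fit.png');print(a.shape,b.shape)
cv2.imwrite('pics/fits.png',cv2.resize(np.hstack([a[:,90:570],b[:,:]]),(800,380)))"
```

```text
(540, 660, 3) (540, 660, 3)
```

View pics/scene_fit.png

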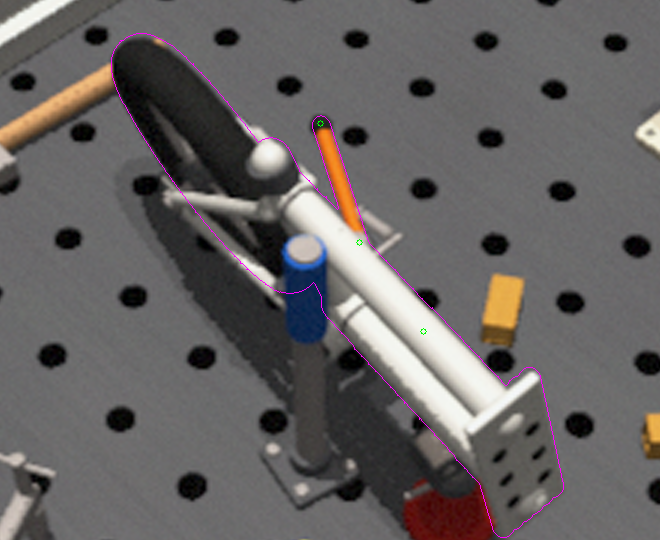

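View pics/top_fit.png

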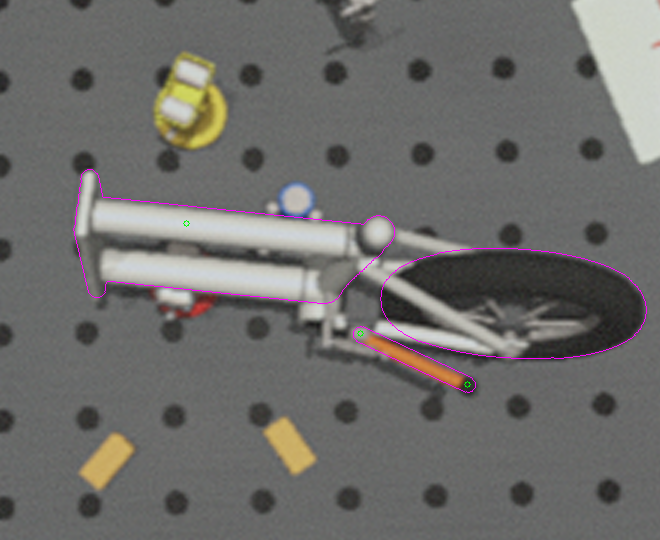

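Both overlays match the picture closely: the foot lands at scene crop (320,124) and top crop (467,384), and the tubes and tyre coincide. The beam lies on the red jack, at top crop (185,300), not on the empty yellow one at (185,105). The fitted lean is 0.243, against 0.25 expected.

Next is the kick path.

```bash
cat >> h.py <<'E'
def toolR(p,tilt_deg):  # x=frame forward, y away from robot, z down; tilt>0: fingers point away
    f=np.array([np.cos(p[2]),np.sin(p[2]),0]); z=np.array([0,0,-1.]); y=np.cross(z,f)
    return R.from_matrix(np.c_[f,y,z])*R.from_euler("x",-tilt_deg,degrees=True)
def rows(cur,wps,g,stop=None):  # cur/wps: (pos,Rot[,n]); prints rounded rows
    pos,Rt=cur; out=[]
    for P,Q,n in wps:
        for k in range(n,0,-1):
            dr=(Rt.inv()*Q).as_rotvec(degrees=True)/k; dt=Rt.inv().apply(P-pos)*1e3/k
            dr,dt=dr.round(1),dt.round(1); out.append([g,*dt.tolist(),*dr.tolist()])
            pos=pos+Rt.apply(dt/1e3); Rt=Rt*R.from_rotvec(dr,degrees=True)
    for i in range(0,len(out),10): print(str(out[i:i+10]).replace(".0,",",").replace(".0]","]"))
    return pos,Rt
def now():
    o=bot.get_obs(); return o["eef_pos"],R.from_quat(o["tool_rot"])
E
cat > kick.py <<'E'
from h import *
p=np.load("p0.npy"); Rt=toolR(p,12); tr=bot.tip_reach
def tcp(q,d,gap=0):
    L=foot(q,d); a=np.radians(172)+q; n=np.array([np.sin(a),0,-np.cos(a)])  # up/back normal
    c=W(p,L+(.007+gap)*n)[0]
    return c-Rt.apply([.011,0,tr])
E
python3 - <<'E'
from kick import *
print(tr,Rt.as_matrix().round(2).tolist())
for q in (0,.5,1,1.2): print(q,tcp(q,.085),W(p,foot(q,.085)),W(p,foot(q)))
h=tcp(0,.085)+[0,0,.04]
m=np.array([.32,.12,.30])
e=rows(now(),[(m,R.from_rotvec([0,0,-48],degrees=True)*now()[1],12),(h+[0,0,.05],Rt,12),(h,Rt,3)],0)
print(e[0],h)
E
```

```text
0.008 [[0.21, 0.96, 0.2], [0.98, -0.21, -0.04], [-0.0, 0.21, -0.98]]
0 [ 0.43923293 -0.19290931  0.18110513] [[ 0.44150506 -0.18320556  0.16652086]] [[ 0.42286656 -0.21876956  0.17481595]]
0.5 [ 0.43057344 -0.19053366  0.14299918] [[ 0.43338793 -0.17743284  0.12881827]] [[ 0.41083411 -0.21021235  0.11892741]]
1 [ 0.42555585 -0.1698667   0.11012981] [[ 0.42919195 -0.1540305   0.09790837]] [[ 0.40461419 -0.17552182  0.07310803]]
1.2 [ 0.42488225 -0.15748381  0.10034302] [[ 0.42888136 -0.14089835  0.08924421]] [[ 0.40415378 -0.15605533  0.06026469]]
[[0, -22.3, -24, -5.1, 0, -0, 4], [0, -24, -22.4, -5.1, 0, -0, 4], [0, -25.4, -20.6, -5, 0, -0, 4], [0, -26.8, -18.8, -5.1, 0, -0, 4], [0, -28.1, -16.9, -5, 0, -0, 4], [0, -29.2, -14.9, -5.1, 0, -0, 4], [0, -30.2, -12.8, -5, 0, -0, 4], [0, -31, -10.7, -5.1, 0, -0, 4], [0, -31.6, -8.5, -5, 0, -0, 4], [0, -32.2, -6.3, -5.1, 0, -0, 4]]
[[0, -32.5, -4.1, -5, 0, -0, 4], [0, -32.8, -1.7, -5.1, 0, -0, 4], [0, -27.9, -1.6, 2.4, -1, -0.3, 3], [0, -27.9, -0.2, 2.5, -1, -0.3, 3], [0, -27.8, 1.2, 2.7, -1, -0.3, 3], [0, -27.7, 2.6, 2.9, -1, -0.3, 3], [0, -27.5, 4, 3.1, -1, -0.3, 3], [0, -27.3, 5.4, 3.3, -0.9, -0.3, 3], [0, -27, 6.8, 3.5, -1, -0.3, 3], [0, -26.5, 8.1, 3.8, -0.9, -0.4, 3.1]]
[[0, -26.1, 9.4, 4.1, -1, -0.3, 3], [0, -25.5, 10.7, 4.5, -0.9, -0.4, 3.1], [0, -24.8, 12, 4.8, -1, -0.3, 3], [0, -24.2, 13.2, 5.1, -0.9, -0.4, 3.1], [0, 0, -3.4, 16.3, -0, 0, -0], [0, 0, -3.5, 16.3, -0, 0, -0], [0, 0.1, -3.4, 16.4, -0, 0, -0]]
[ 0.43928033 -0.19287367  0.22107308] [ 0.43923293 -0.19290931  0.22110513]
```

>>> {"fn": "move_arm", "kwargs": {"deltas": [[0, -22.3, -24, -5, 0, 0, 4], [0, -24, -22.4, -5, 0, 0, 4], [0, -25.4, -20.6, -5, 0, 0, 4], [0, -26.8, -18.8, -5, 0, 0, 4], [0, -28.1, -16.9, -5, 0, 0, 4], [0, -29.2, -14.9, -5, 0, 0, 4], [0, -30.2, -12.8, -5, 0, 0, 4], [0, -31, -10.7, -5, 0, 0, 4], [0, -31.6, -8.5, -5, 0, 0, 4], [0, -32.2, -6.3, -5, 0, 0, 4]]}}

```text
clock: 2.33
eef_pos: [0.2924, 0.1779, 0.2898]
tool_rot: [0.485, 0.875, 0.0, 0.0]
ft_force: [1.2, -0.2, 0.3]
grip_width: -0.0006
grasp_force: 0.0
```

>>> {"fn": "move_arm", "kwargs": {"deltas": [[0, -32.5, -4.1, -5, 0, 0, 4], [0, -32.8, -1.7, -5, 0, 0, 4], [0, -27.9, -1.6, 2.4, -1, -0.3, 3], [0, -27.9, -0.2, 2.5, -1, -0.3, 3], [0, -27.8, 1.2, 2.7, -1, -0.3, 3], [0, -27.7, 2.6, 2.9, -1, -0.3, 3], [0, -27.5, 4, 3.1, -1, -0.3, 3], [0, -27.3, 5.4, 3.3, -0.9, -0.3, 3], [0, -27, 6.8, 3.5, -1, -0.3, 3], [0, -26.5, 8.1, 3.8, -0.9, -0.4, 3]]}}

```text
clock: 3.17
eef_pos: [0.3997, -0.0901, 0.2802]
tool_rot: [0.706, 0.705, 0.045, 0.055]
ft_force: [0.1, 0.9, -0.5]
grip_width: 0.0
grasp_force: 0.0
```

>>> {"fn": "move_arm", "kwargs": {"deltas": [[0, -26.1, 9.4, 4.1, -1, -0.3, 3], [0, -25.5, 10.7, 4.5, -0.9, -0.4, 3], [0, -24.8, 12, 4.8, -1, -0.3, 3], [0, -24.2, 13.2, 5.1, -0.9, -0.4, 3.3], [0, 0, 0, 0, 0, 0, 0]]}}

```text
clock: 3.58
eef_pos: [0.4403, -0.1964, 0.2699]
tool_rot: [0.776, 0.622, 0.065, 0.082]
ft_force: [0.5, -0.0, -0.4]
grip_width: -0.0003
grasp_force: 0.0
```

Run:
```python
from kick import *
c=now(); print((c[1].inv()*Rt).as_rotvec(degrees=True).round(1))
w=[(tcp(0,.085)+[0,0,.005],Rt,6)]
qs=np.linspace(0,1.25,11)[1:]
w+=[(tcp(q,.085),Rt,2) for q in qs]
print(rows(c,w,0)[0])
```

```text
[ 0.   0.2 -0.3]
[[0, 0.5, -3.2, 13.6, 0, 0, -0.1], [0, 0.6, -3.2, 13.6, 0, 0, -0], [0, 0.6, -3.2, 13.6, 0, 0, -0.1], [0, 0.5, -3.2, 13.6, 0, 0.1, -0], [0, 0.5, -3.2, 13.6, 0, 0, -0.1], [0, 0.6, -3.2, 13.6, 0, 0.1, -0], [0, -0.9, -2.5, 6.9, 0, -0, -0], [0, -0.8, -2.6, 6.9, 0, -0, -0], [0, -0.3, -2.1, 4.4, 0, -0, -0], [0, -0.2, -2.1, 4.5, 0, -0, -0]]
[[0, 0.3, -2.1, 4.4, 0, -0, -0], [0, 0.4, -2.1, 4.5, 0, -0, -0], [0, 1, -2.1, 4.3, 0, -0, -0], [0, 0.9, -2.2, 4.4, 0, -0, -0], [0, 1.6, -2.1, 4.2, 0, -0, -0], [0, 1.6, -2.1, 4.2, 0, -0, -0], [0, 2.1, -2.1, 3.9, 0, -0, -0], [0, 2.1, -2, 4, 0, -0, -0], [0, 2.7, -2, 3.6, 0, -0, -0], [0, 2.7, -1.9, 3.7, 0, -0, -0]]
[[0, 3.2, -1.9, 3.3, 0, -0, -0], [0, 3.1, -1.8, 3.3, 0, -0, -0], [0, 3.6, -1.7, 2.9, 0, -0, -0], [0, 3.7, -1.7, 2.9, 0, -0, -0], [0, 4, -1.5, 2.5, 0, -0, -0], [0, 4, -1.6, 2.5, 0, -0, -0]]
[ 0.42481689 -0.15407953  0.09824085]
```

>>> {"fn": "move_arm", "kwargs": {"deltas": [[0, 0.5, -3.2, 13.6, 0, 0, -0.1], [0, 0.6, -3.2, 13.6, 0, 0, 0], [0, 0.6, -3.2, 13.6, 0, 0, -0.1], [0, 0.5, -3.2, 13.6, 0, 0.1, 0], [0, 0.5, -3.2, 13.6, 0, 0, -0.1], [0, 0.6, -3.2, 13.6, 0, 0.1, 0], [0, -0.9, -2.5, 6.9, 0, 0, 0], [0, -0.8, -2.6, 6.9, 0, 0, 0]]}}

```text
clock: 4.25
eef_pos: [0.4351, -0.1897, 0.1717]
tool_rot: [0.772, 0.627, 0.066, 0.08]
ft_force: [-3.4, 2.9, 3.9]
grip_width: -0.0006
grasp_force: 2.3
```

>>> {"fn": "move_arm", "kwargs": {"deltas": [[0, -0.3, -2.1, 4.4, 0, 0, 0], [0, -0.2, -2.1, 4.5, 0, 0, 0], [0, 0.3, -2.1, 4.4, 0, 0, 0], [0, 0.4, -2.1, 4.5, 0, 0, 0], [0, 1, -2.1, 4.3, 0, 0, 0], [0, 0.9, -2.2, 4.4, 0, 0, 0]]}}

```text
clock: 4.75
eef_pos: [0.4299, -0.187, 0.1435]
tool_rot: [0.773, 0.626, 0.067, 0.081]
ft_force: [-1.1, 1.2, 2.9]
grip_width: -0.0002
grasp_force: 1.2
```

Contact force is light. Before going deeper I'll check that the leg is following.

```bash
cat > look.py <<'E'
from h import *
import sys
def look(name,p,pts,s=4,half=(75,100)):
    o=[]
    for n in C:
        im=cv2.resize(bot.camera(n),None,fx=s,fy=s,interpolation=2)
        for P in pts: cv2.circle(im,tuple((proj(n,W(p,P))[0][0]*s).astype(int)),4,(0,255,0),1)
        c=(proj(n,W(p,[.14,.05,.15]))[0][0]*s).astype(int); h,w=half[0]*s,half[1]*s//2
        o.append(im[max(0,c[1]-h):c[1]+h,max(0,c[0]-w):c[0]+w])
    cv2.imwrite(f"pics/{name}.png",np.hstack(o))
E
python3 -c "
from look import *
p=np.load('p0.npy'); look('k1',p,[foot(.5),[.16,.048,.14]])"
```

```text
(no output)
```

View pics/k1.png

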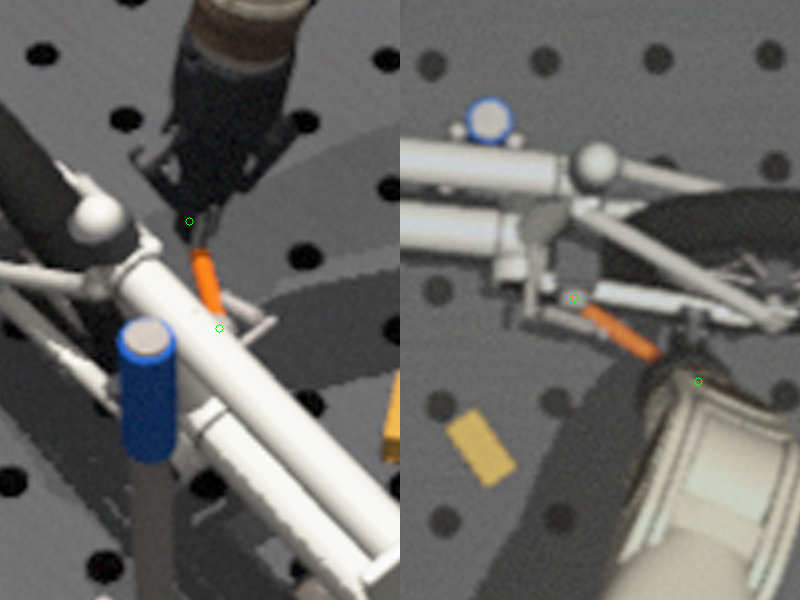

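The fingertip is on the orange leg at scene crop (200,245), the leg is following it, and the frame hasn't moved. I'll carry on pushing.

>>> {"fn": "move_arm", "kwargs": {"deltas": [[0, 1.6, -2.1, 4.2, 0, 0, 0], [0, 1.6, -2.1, 4.2, 0, 0, 0], [0, 2.1, -2.1, 3.9, 0, 0, 0], [0, 2.1, -2, 4, 0, 0, 0], [0, 2.7, -2, 3.6, 0, 0, 0], [0, 2.7, -1.9, 3.7, 0, 0, 0]]}}

```text
clock: 5.35
eef_pos: [0.4252, -0.1725, 0.1174]
tool_rot: [0.773, 0.626, 0.066, 0.08]
ft_force: [-0.9, 0.8, 0.1]
grip_width: 0.0002
grasp_force: 0.0
```

>>> {"fn": "move_arm", "kwargs": {"deltas": [[0, 3.2, -1.9, 3.3, 0, 0, 0], [0, 3.1, -1.8, 3.3, 0, 0, 0], [0, 3.6, -1.7, 2.9, 0, 0, 0], [0, 3.7, -1.7, 2.9, 0, 0, 0], [0, 4, -1.5, 2.5, 0, 0, 0], [0, 4, -1.6, 2.5, 0, 0, 0], [0, 0, 0, 0, 0, 0, 0]]}}

```text
clock: 5.93
eef_pos: [0.423, -0.1494, 0.0982]
tool_rot: [0.772, 0.627, 0.066, 0.08]
ft_force: [-0.8, -0.3, -1.2]
grip_width: -0.0001
grasp_force: 0.0
```

```bash
python3 -c "
from look import *
p=np.load('p0.npy'); look('k2',p,[foot(1.92),foot(0),[.16,.048,.14]])"
```

```text
(no output)
```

View pics/k2.png

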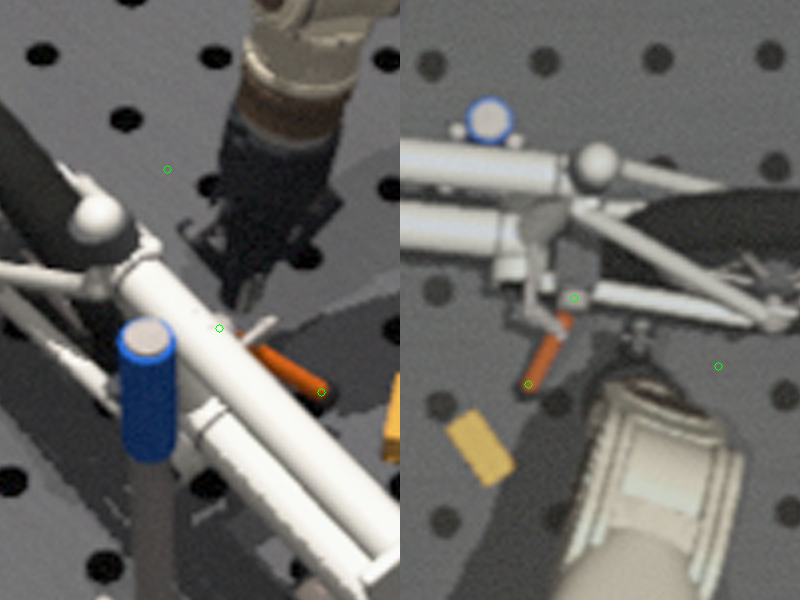

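It snapped. The orange foot sits on the predicted fully-down point at scene crop (321,392) and top crop (528,384), and the frame still leans on the post. Next I retreat and go above the grip.

```bash
cat > grip.py <<'E'
from h import *
def gpose(p,up=0,x=.35,depth=.011):
    Rw,t=F(p); Rg=Rw*R.from_euler("x",180,degrees=True)
    return W(p,[x,0,.3+up-depth])[0],Rg
E
python3 - <<'E'
from grip import *
p=np.load("p0.npy"); c=now()
P,Q=gpose(p,.10); print(P,gpose(p)[0],Q.as_matrix().round(2).tolist())
R1=c[1]
print(rows(c,[(c[0]+c[1].apply([-.01,-.005,-.13]),R1,5),(np.array([.41,-.06,.40]),R1,6),(P,Q,9)],1)[0])
E
```

```text
[0.60751199 0.06299684 0.38263941] [0.58509864 0.06690688 0.28526203] [[0.13, 0.97, -0.22], [0.99, -0.13, 0.04], [0.01, -0.23, -0.97]]
[[1, -2, -1, -26, 0, 0, 0], [1, -2, -1, -26, 0, 0, 0], [1, -2, -1, -26, 0, 0, 0], [1, -2, -1, -26, 0, 0, 0], [1, -2, -1, -26, 0, 0, 0], [1, 16, 6, -28.5, 0, 0, 0], [1, 16, 6, -28.5, 0, 0, 0], [1, 16, 6.1, -28.5, 0, 0, 0], [1, 16, 6, -28.5, 0, 0, 0], [1, 16, 6.1, -28.5, 0, 0, 0]]
[[1, 16, 6, -28.6, 0, 0, 0], [1, 17.9, 17.8, 5.8, 2.8, 0, -0.5], [1, 17.7, 18.3, 4.9, 2.8, 0, -0.5], [1, 17.6, 18.6, 4, 2.8, 0.1, -0.5], [1, 17.4, 19, 3.1, 2.8, 0, -0.5], [1, 17.2, 19.2, 2.2, 2.8, 0.1, -0.5], [1, 17.1, 19.5, 1.3, 2.8, 0, -0.5], [1, 16.9, 19.7, 0.3, 2.8, 0.1, -0.4], [1, 16.8, 19.8, -0.6, 2.8, 0, -0.5], [1, 16.5, 19.8, -1.6, 2.7, 0.1, -0.4]]
[0.60749906 0.06295042 0.3825992 ]
```

>>> {"fn": "move_arm", "kwargs": {"deltas": [[0, -2, -1, -26, 0, 0, 0], [0, -2, -1, -26, 0, 0, 0], [0, -2, -1, -26, 0, 0, 0], [0, -2, -1, -26, 0, 0, 0], [0, -2, -1, -26, 0, 0, 0], [1, 16, 6, -28.5, 0, 0, 0], [1, 16, 6, -28.5, 0, 0, 0], [1, 16, 6, -28.5, 0, 0, 0], [1, 16, 6, -28.5, 0, 0, 0], [1, 16, 6, -28.5, 0, 0, 0]]}}

```text
clock: 6.87
eef_pos: [0.4064, -0.0753, 0.3728]
tool_rot: [0.773, 0.626, 0.067, 0.081]
ft_force: [1.2, -0.1, 0.5]
grip_width: 0.0606
grasp_force: 0.0
```

>>> {"fn": "move_arm", "kwargs": {"deltas": [[1, 16, 6, -28.6, 0, 0, 0], [1, 17.9, 17.8, 5.8, 2.8, 0, -0.5], [1, 17.7, 18.3, 4.9, 2.8, 0, -0.5], [1, 17.6, 18.6, 4, 2.8, 0.1, -0.5], [1, 17.4, 19, 3.1, 2.8, 0, -0.5], [1, 17.2, 19.2, 2.2, 2.8, 0.1, -0.5], [1, 17.1, 19.5, 1.3, 2.8, 0, -0.5], [1, 16.9, 19.7, 0.3, 2.8, 0.1, -0.4], [1, 16.8, 19.8, -0.6, 2.8, 0, -0.5], [1, 16.5, 19.8, -1.6, 2.7, 0.1, -0.4]]}}

```text
clock: 7.7
eef_pos: [0.6021, 0.0622, 0.3745]
tool_rot: [0.748, 0.655, -0.065, -0.084]
ft_force: [-61.8, -4.3, 7.1]
grip_width: 0.0854
grasp_force: 0.0
```

Run:
```python
from grip import *
p=np.load("p0.npy"); c=now(); print(c[0],bot.get_obs()["joint_pos"].round(2))
P,Q=gpose(p,.04); P2,_=gpose(p)
print((c[1].inv()*Q).as_rotvec(degrees=True))
rows(c,[(P,Q,5),(P2,Q,5)],1)
from look import *
im=bot.camera("scene"); cc=proj("scene",P2)[0][0].astype(int)
cv2.imwrite("pics/pre.png",cv2.resize(im[cc[1]-75:cc[1]+75,cc[0]-80:cc[0]+80],None,fx=4,fy=4))
```

```text
[0.60208974 0.06216579 0.37451766] [0.08 0.72 1.09 2.15 0.06 1.77]
[ 0.95988217 -0.21786947 -0.06250846]
[[1, 0.3, 0.5, 10.2, 0.2, -0, -0], [1, 0.3, 0.5, 10.2, 0.2, -0.1, -0], [1, 0.3, 0.6, 10.2, 0.2, -0, -0], [1, 0.3, 0.6, 10.2, 0.2, -0.1, -0], [1, 0.3, 0.6, 10.1, 0.2, -0, -0.1], [1, -0, 0, 8, -0, -0, 0], [1, -0, 0, 8, -0, -0, 0], [1, -0, 0, 8, -0, -0, 0], [1, -0, 0, 8, -0, -0, 0], [1, -0, 0, 8, -0, -0, 0]]
```

View pics/pre.png

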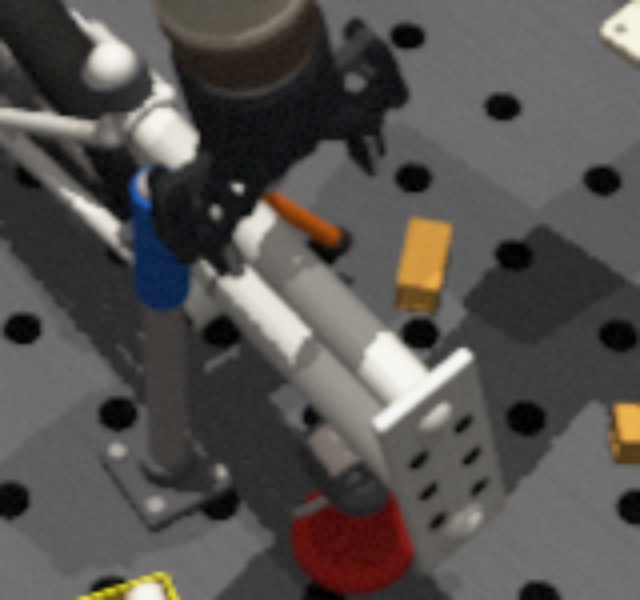

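The −62 N came with joint 4 at its 2.15 limit, so it looks like a stopping jerk; nothing is in contact. In the crop the open gripper straddles the top tube and the leg is still down at (320,225). Lowering the tool relieves joint 4, so I'll start down gently and watch it.

>>> {"fn": "move_arm", "kwargs": {"deltas": [[1, 0, 0, 3, -0.3, 0, 0], [1, 0.3, 0.6, 5, 0, 0, 0], [1, 0.3, 0.6, 8, 0, 0, 0], [1, 0.3, 0.6, 8, 0, 0, 0], [1, 0, 0, 0, 0, 0, 0]]}}

```text
clock: 8.17
eef_pos: [0.596, 0.063, 0.3495]
tool_rot: [0.749, 0.654, -0.066, -0.084]
ft_force: [-0.4, 0.2, 0.1]
grip_width: 0.0852
grasp_force: 0.0
```

Run:
```python
from grip import *
p=np.load("p0.npy"); c=now(); o=bot.get_obs();print(c[0],o["joint_pos"].round(3),o["ft_force"].round(1))
P,Q=gpose(p,.03); P2,_=gpose(p)
print((c[1].inv()*Q).as_rotvec(degrees=True))
rows(c,[(P,Q,5),(P2,Q,5)],1)
```

```text
[0.59601632 0.06296197 0.34953038] [0.078 0.664 0.925 2.037 0.055 1.777] [-0.4  0.2  0.1]
[ 0.92947847 -0.12186798 -0.10470864]
[[1, 0.4, 0.6, 7, 0.2, -0, -0], [1, 0.3, 0.6, 7.1, 0.2, -0, -0], [1, 0.4, 0.7, 7, 0.2, -0, -0], [1, 0.3, 0.7, 7.1, 0.2, -0.1, -0.1], [1, 0.4, 0.6, 7, 0.1, -0, -0], [1, -0, 0, 6, 0, -0, -0], [1, -0, 0, 6, 0, -0, -0], [1, -0, 0, 6, 0, -0, -0], [1, -0, 0, 6, 0, -0, -0], [1, -0, 0, 6, 0, -0, -0]]
```

>>> {"fn": "move_arm", "kwargs": {"deltas": [[1, 0.4, 0.6, 7, 0.2, 0, 0], [1, 0.3, 0.6, 7, 0.2, 0, 0], [1, 0.4, 0.7, 7, 0.2, 0, 0], [1, 0.3, 0.7, 7, 0.2, -0.1, -0.1], [1, 0.4, 0.6, 7, 0.1, 0, 0], [1, 0, 0, 6, 0, 0, 0], [1, 0, 0, 6, 0, 0, 0], [1, 0, 0, 6, 0, 0, 0], [1, 0, 0, 6, 0, 0, 0], [1, 0, 0, 6, 0, 0, 0]]}}

```text
clock: 9.0
eef_pos: [0.5856, 0.0671, 0.2867]
tool_rot: [0.747, 0.655, -0.07, -0.088]
ft_force: [-0.1, -0.6, -0.2]
grip_width: 0.0854
grasp_force: 0.0
```

>>> {"fn": "move_arm", "kwargs": {"deltas": [[0.5, 0, 0, 0, 0, 0, 0], [0.45, 0, 0, 0, 0, 0, 0], [0.4, 0, 0, 0, 0, 0, 0], [0.36, 0, 0, 0, 0, 0, 0], [0.3, 0, 0, 0, 0, 0, 0]]}}

```text
clock: 9.42
eef_pos: [0.5865, 0.067, 0.2877]
tool_rot: [0.747, 0.655, -0.07, -0.087]
ft_force: [1.3, 0.7, 1.0]
grip_width: 0.0303
grasp_force: 59.1
```

Gripped: width 30 mm, 59 N, almost no side force. Next is the swing, a constant screw about the tyre–roller line.

Run:
```python
from grip import *
p=np.load("p0.npy"); P,Q=now()
u=R.from_euler("z",p[2]).apply(U); a=W(p,A)[0]
for deg in (.6,):
    dR=R.from_rotvec(-u*deg,degrees=True); P2=a+dR.apply(P-a); Q2=dR*Q
    print(deg,(Q.inv().apply(P2-P)*1e3).round(3),((Q.inv()*Q2).as_rotvec(degrees=True)).round(3))
dR=R.from_rotvec(-u*.247); print("end",a+dR.apply(P-a),(dR*Q).as_matrix().round(3).tolist())
```

```text
0.6 [ 0.    -1.433 -0.009] [-0.566 -0.001  0.199]
end [0.55350339 0.07270725 0.29166789] [[0.213, 0.977, 0.009], [0.977, -0.213, -0.001], [0.001, 0.009, -1.0]]
```

>>> {"fn": "move_arm", "kwargs": {"deltas": [[0, 0, -0.72, 0, -0.283, 0, 0.1], [0, 0, -0.72, 0, -0.283, 0, 0.1], [0, 0, -1.43, 0, -0.566, 0, 0.2], [0, 0, -1.43, 0, -0.566, 0, 0.2], [0, 0, -1.43, 0, -0.566, 0, 0.2], [0, 0, -1.43, 0, -0.566, 0, 0.2]]}}

```text
clock: 9.92
eef_pos: [0.5791, 0.0681, 0.289]
tool_rot: [0.755, 0.65, -0.054, -0.068]
ft_force: [5.1, 0.3, 4.2]
grip_width: 0.0302
grasp_force: 59.5
```

>>> {"fn": "move_arm", "kwargs": {"deltas": [[0, 0, -1.43, 0, -0.566, 0, 0.2], [0, 0, -1.43, 0, -0.566, 0, 0.2], [0, 0, -1.43, 0, -0.566, 0, 0.2], [0, 0, -1.43, 0, -0.566, 0, 0.2], [0, 0, -1.43, 0, -0.566, 0, 0.2], [0, 0, -1.43, 0, -0.566, 0, 0.2], [0, 0, -1.43, 0, -0.566, 0, 0.2], [0, 0, -1.43, 0, -0.566, 0, 0.2]]}}

```text
clock: 10.58
eef_pos: [0.5678, 0.07, 0.2903]
tool_rot: [0.767, 0.64, -0.029, -0.038]
ft_force: [5.3, -0.2, 3.4]
grip_width: 0.0304
grasp_force: 59.6
```

>>> {"fn": "move_arm", "kwargs": {"deltas": [[0, 0, -1.43, 0, -0.566, 0, 0.2], [0, 0, -1.43, 0, -0.566, 0, 0.2], [0, 0, -1.43, 0, -0.566, 0, 0.2], [0, 0, -1.43, 0, -0.566, 0, 0.2], [0, 0, -1.43, 0, -0.566, 0, 0.2], [0, 0, -1.43, 0, -0.566, 0, 0.2], [0, 0, -1.43, 0, -0.566, 0, 0.2], [0, 0, -1.43, 0, -0.566, 0, 0.2], [0, 0, -1.43, 0, -0.566, 0, 0.2]]}}

```text
clock: 11.33
eef_pos: [0.5552, 0.0725, 0.2909]
tool_rot: [0.778, 0.629, -0.002, -0.003]
ft_force: [4.9, -0.2, 2.9]
grip_width: 0.0302
grasp_force: 59.7
```

>>> {"fn": "move_arm", "kwargs": {"deltas": [[0, 0, -1.15, 0, -0.45, 0, 0.16], [0, 0, -0.72, 0, -0.283, 0, 0.1], [0, 0, -0.4, 0, -0.17, 0, 0.06], [0, 0, 0, 0, 0, 0, 0], [0, 0, 0, 0, 0, 0, 0], [0, 0, 0, 0, 0, 0, 0]]}}

```text
clock: 11.83
eef_pos: [0.5529, 0.0729, 0.291]
tool_rot: [0.779, 0.627, 0.003, 0.002]
ft_force: [4.9, 0.1, 2.8]
grip_width: 0.0302
grasp_force: 59.9
```

Run:
```python
from h import *
from scipy.optimize import minimize
p0=np.load("p0.npy"); o=bot.get_obs(); print(R.from_quat(o["tool_rot"]).as_matrix().round(3).tolist(),o["ft_force"].round(1),o["ft_torque"].round(2))
M={};OC={}
for n in C:
    im=bot.camera(n); 
    M[n]=bot.outline_of("top_tube_grip",n)[0]["pixels"].astype(np.float32)
    cv2.imwrite(f"pics/{n}_end.png",im)
    # ignore area occluded by the arm: circle hull from gripper up
    uv=proj(n,o["eef_pos"]+np.array([[0,0,z] for z in np.linspace(-.01,.35,10)]))[0]
    w=np.ones((480,640),np.float32)
    for a,b in zip(uv[:-1],uv[1:]): cv2.line(w,tuple(a.astype(int)),tuple(b.astype(int)),0,70)
    if n=="top": w[262:,:]=1; cv2.rectangle(w,(250,240),(340,479),0,-1)
    OC[n]=w
pl={"pl%d"%i:(np.array([[.447,y,.1315],[.447,y,.3315]]),.008) for i,y in enumerate(np.linspace(-.026,.026,6))}
parts={k:v for k,v in PARTS.items() if k!="leg"}; parts.update(pl)
parts["leg"]=seg([.16,.048,.14],foot(1.92),.007)
def cost(v,sep=0):
    c=[(np.abs(cv2.GaussianBlur(render(n,v,parts).astype(np.float32)/255,(0,0),1)-cv2.GaussianBlur(M[n],(0,0),1))*OC[n]).sum()/M[n].sum() for n in C]
    return c if sep else sum(c)
for l in(0,.04,-.04):
    s=minimize(cost,[*p0[:3],l],method="Powell",options=dict(xtol=1e-4,ftol=1e-5),bounds=[(.4,.6),(-.35,-.2),(1.2,1.5),(-.15,.3)])
    print(s.x.round(4),cost(s.x,1))
p=s.x; out=[]
for n in C:
    im=cv2.resize(cv2.imread(f"pics/{n}_end.png"),None,fx=3,fy=3,interpolation=2)
    cv2.drawContours(im,cv2.findContours(render(n,[*p0[:3],0],parts,3),0,1)[0],-1,(255,0,255),1)
    c=(proj(n,W(p0,[.2,0,.2]))[0][0]*3).astype(int); out.append(im[c[1]-270:c[1]+270,c[0]-(200 if n=="scene" else 300):c[0]+200+(0 if n=="scene" else 100)])
cv2.imwrite("pics/end.png",np.hstack(out))
```

```text
[[0.214, 0.977, 0.007], [0.977, -0.214, 0.0], [0.002, 0.007, -1.0]] [4.9 0.1 2.8] [ 0.   -1.27 -0.98]
[ 0.4714 -0.266   1.3333  0.0218] [np.float32(0.12803371), np.float32(0.23208822)]
[ 0.4713 -0.2642  1.3346  0.027 ] [np.float32(0.13192935), np.float32(0.22706962)]
[ 0.4719 -0.2649  1.3344  0.024 ] [np.float32(0.13039862), np.float32(0.22867346)]
```

View pics/end.png

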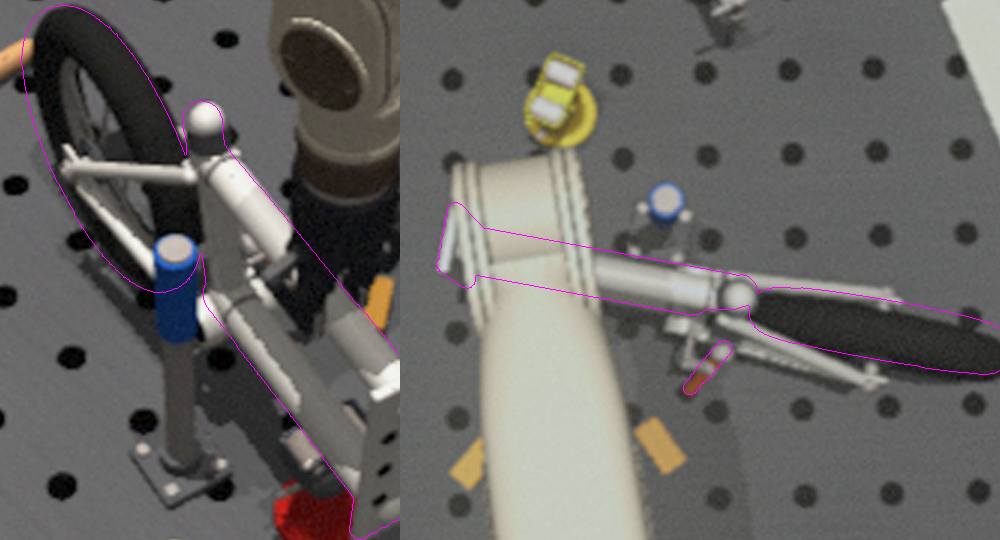

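The end overlay shows the wheel, rollers and kickstand where expected: the leg is down at (708,365) and the beam is on the red jack. A residual lean of about 0.02 rad is possible, so I'll check how well it is determined.

```bash
cat > prof.py <<'E'
from h import *
from scipy.optimize import minimize
p0=np.load("p0.npy"); o=bot.get_obs()
M={};OC={}
for n in C:
    L=[]
    for k in range(5):
        bot.camera(n); d=[d for d in bot.outline_of("bike_frame" if k%2 else "top_tube_grip",n) if d["pixels"].sum()>2000]
        if d: L.append(d[0]["pixels"].astype(np.float32))
    M[n]=cv2.GaussianBlur(np.mean(L,0),(0,0),1)
    uv=proj(n,o["eef_pos"]+np.array([[0,0,z] for z in np.linspace(-.01,.35,10)]))[0]
    w=np.ones((480,640),np.float32)
    for a,b in zip(uv[:-1],uv[1:]): cv2.line(w,tuple(a.astype(int)),tuple(b.astype(int)),0,70)
    if n=="top": cv2.rectangle(w,(250,200),(325,479),0,-1)
    OC[n]=w
pl={"pl%d"%i:(np.array([[.447,y,.1315],[.447,y,.3315]]),.008) for i,y in enumerate(np.linspace(-.026,.026,6))}
parts={k:v for k,v in PARTS.items() if k!="leg"}; parts.update(pl)
def cost(v): return sum((np.abs(cv2.GaussianBlur(render(n,v,parts).astype(np.float32)/255,(0,0),1)-M[n])*OC[n]).sum()/M[n].sum() for n in C)
for l in(-.02,0,.02,.04,.06):
    s=minimize(lambda v:cost([*v,l]),[.475,-.267,1.345],method="Powell",options=dict(xtol=1e-4,ftol=1e-5),bounds=[(.4,.6),(-.35,-.2),(1.2,1.5)])
    print(l,s.x.round(4),round(s.fun,4), "tube", W([*s.x,l],[.35,0,.3]).round(4))
E
python3 prof.py; python3 -c "
from workcell import bot;print(bot.get_obs()['clock'])"
```

```text
-0.02 [ 0.4756 -0.268   1.3327] 0.4465 tube [[0.5553 0.0728 0.3   ]]
0 [ 0.4733 -0.2669  1.3362] 0.4253 tube [[0.5546 0.0735 0.3   ]]
0.02 [ 0.4717 -0.2668  1.341 ] 0.4162 tube [[0.5542 0.0734 0.3   ]]
0.04 [ 0.468  -0.2661  1.3315] 0.423 tube [[0.5566 0.0726 0.2999]]
0.06 [ 0.4652 -0.2655  1.3257] 0.4391 tube [[0.5586 0.072  0.2998]]
13.0333
```

The lean minimum is about +0.02 rad, so I'll add a small correction of about 1.2°.

>>> {"fn": "move_arm", "kwargs": {"deltas": [[0, 0, -0.72, 0, -0.283, 0, 0.1], [0, 0, -0.72, 0, -0.283, 0, 0.1], [0, 0, -0.72, 0, -0.283, 0, 0.1], [0, 0, -0.72, 0, -0.283, 0, 0.1], [0, 0, 0, 0, 0, 0, 0], [0, 0, 0, 0, 0, 0, 0], [0, 0, 0, 0, 0, 0, 0]]}}

```text
clock: 13.62
eef_pos: [0.5501, 0.0735, 0.291]
tool_rot: [0.781, 0.624, 0.009, 0.01]
ft_force: [4.0, 1.0, 3.8]
grip_width: 0.0303
grasp_force: 60.1
```

```bash
python3 prof.py
python3 - <<'E'
from look import *
p=[.471,-.266,1.338,0]; look('end2',p,[foot(1.92),[.16,.048,.14],[0,0,.28]])
im=bot.camera("scene"); c=proj("scene",W(p,B))[0][0].astype(int); cv2.imwrite("pics/jack.png",cv2.resize(im[c[1]-40:c[1]+50,c[0]-60:c[0]+60],None,fx=5,fy=5))
E
```

```text
-0.02 [ 0.4724 -0.269   1.334 ] 0.4396 tube [[0.5517 0.072  0.3   ]]
0 [ 0.4718 -0.267   1.3362] 0.4265 tube [[0.5531 0.0734 0.3   ]]
0.02 [ 0.4693 -0.2662  1.3331] 0.4286 tube [[0.5545 0.0733 0.3   ]]
0.04 [ 0.4657 -0.2665  1.3304] 0.4484 tube [[0.5546 0.0721 0.2999]]
0.06 [ 0.4625 -0.2637  1.3175] 0.4699 tube [[0.5587 0.0731 0.2998]]
```

View pics/jack.png

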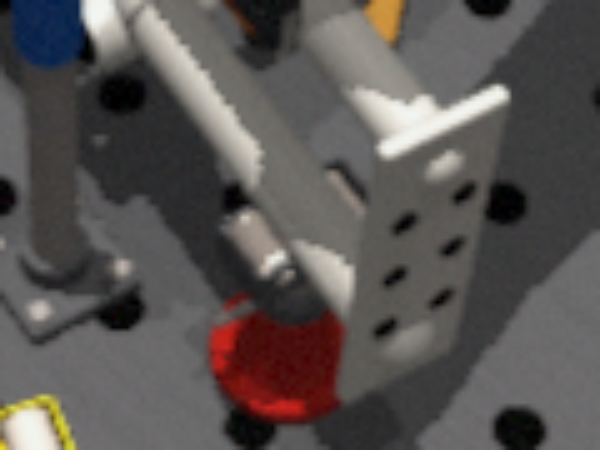

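The crop shows the beam seated between both white rollers of the red jack, at (255,245) and (345,190). The head plate is upright and the lean is now about 0.01 rad or less. Handing in.

```bash
python3 -c "
from workcell import bot
print(bot.job_done())"
```

```text
the job is handed in; nothing more can be done
None
```

I handed the job in at about 15 s of the 51 s limit: the kickstand snapped fully down while the frame still leaned, and the frame is now gripped and held upright (lean about 0.01 rad) with the beam on the red jack's rollers. By the camera fit the wheel rolled about 8 mm towards the robot during the swing, and one brief 62 N wrist reading came from joint 4 reaching its 2.15 limit, with no contact seen.

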